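Seat the culture dish against the stops of the counter's light stage

ROBOT

A 6-joint arm with a two-finger parallel gripper is mounted at the origin on a cart in front of the work surface, level with it; the furniture and walls round the work are solid. World frame = base frame: x ahead of the robot, y to its left, z up, the work surface at z = 0. Lengths are in m, angles in rad, forces in N, time in s.
With the tool pointing down it reaches from about 0.275 to 0.825 m from the base axis. Payload 4.9 kg.
Tool frame: the origin (TCP) lies between the finger pads; the fingertips stand 25 mm ahead of it and the grasp point (between the pads) lies 6 mm ahead of it; y points along the fingers, z is the direction in which the jaws open and shut, and the axes are right-handed (so a half turn about y gives the same grasp; the last joint's range is limited). The gripper opens to 85 mm and grips with 20 to 120 N. Pads are 22 mm wide; open, the fingers measure 114 mm over their backs; the gripper's body (76 mm by 85 mm) begins 54 mm behind the grasp point. The pads swing forward as they close: fully open they stand 13 mm farther back than shut.
Start: joints at [-1.264, 0.326, -0.193, 1.052, 0, 1.437], TCP at [0.235, -0.497, 0.256] pointing down, gripper open.
Joint ranges: [-2.65, 2.65], [-0.97, 1.79], [-1.3, 1.35], [-1.93, 2.1], [-1.47, 1.37], [-3.14, 3.14]. Speed limits (rad/s): [2.57, 2.57, 3.14, 3.14, 3.14, 3.14].

INTERFACE

Orientations are given as a unit quaternion [x, y, z, w].
In Python, from workcell import robot gives the robot as it stands. Calls block until the motion is done:
- robot.move_pose(position, orientation): joint-space move of the TCP to a pose.
- robot.move_straight(position, feed=0.15, ori=None): straight line of the TCP; ori=None keeps the orientation; feed is the mean speed in m/s.
- robot.move_j(angles): joint-space move.
- robot.grip(opening, grasp_force=None): opening from 0.0 (shut) to 1.0 (fully open); grasp_force is the grip in N (None keeps the last); returns when the fingers have stopped.
- robot.wait(seconds).
- robot.solve_ik(position, orientation): joint angles nearest the present ones, or None.
- robot.snapshot(name): name is "scene" or "top" or "wrist"; returns (picture, depth): 480x640x3 uint8, blue, green, red; 480x640 float32, m along the optical axis (not along the pixel's ray), 0 where there is no reading.
- robot.camera_info(name): a dict with "fov_y" (degrees; the focal length in pixels is half the picture's height over the tangent of half this angle, whatever the lens; pixels are square), "cx", "cy" (the principal point, pixels), "k1" (the pictures are not rectified: a ray, as slopes to the right and down, at radius r is drawn at 1 + k1 r^2 times it, then the intrinsics apply), "T" (4x4, takes a point from camera to world coordinates); the wrist camera has in their place "mount" (4x4, takes a point from camera to tool coordinates, whose origin is the TCP and whose axes are the tool frame's). Camera axes: x right, y down, z forward; pixel columns grow to the right and rows downward; lengths in m; the calibration is good to about 2 mm. A picture is of the moment at which its call begins: read the wrist's pose just before it. camera_info takes no time and is no camera call.
A pose or a line that the arm cannot do raises robot.PlanningError and nothing moves.
- robot.sign_off(): hands the job in, once; it reports no verdict.
Trained networks look in the newest picture that a camera, given by its name, has taken for a name from the list of things; names that differ only in an ending like _2 or _b are one class to them, and where a whole thing is asked for, a point or a joint stands for the part that bears it (a point fixed in the world has none). Each returns a list of dicts, best first, with "confidence" (0 to 1); they miss things now and then, are a little off and sometimes report something else, mostly with a low value. They report only what shows in the picture. A call takes as long as a camera call. They do not tell look-alikes from the thing itself.
- robot.trace(camera, label): "region" (480x640 bool, what is visible of it) and "box" ([left, top, right, bottom] in pixels, round what is visible of it).
Readings, each from a call of its own:
- robot.get_time_s(): time.
- robot.get_qpos(): joint angles.
- robot.get_joint_vel(): joint speeds.
- robot.get_joint_efforts(): joint torques, N m.
- robot.get_tool_pos(): TCP position.
- robot.get_eef_rot(): TCP orientation.
- robot.get_force(): force on the tool from outside, world axes, zero at the start.
- robot.get_moment(): the same for the moment, N m.
- robot.get_finger_gap(): opening from 0.0 (shut) to 1.0 (fully open).
Only numpy, scipy, OpenCV 4.12 (cv2) and the standard library are available. Lean on these libraries where they do the work, as an engineer would, in place of code of your own. Each camera call takes 0.05 s, during which the arm holds its last target. There are 200 camera calls.

TASK

Of the two round culture dishes standing on the colony counter's light stage, slide the larger one across the stage, without lifting it, until it is pressed home against all three stop posts, and leave it resting there. Leave the smaller dish where it stands.

Things in the scene. Friction and masses are not known exactly. Their poses are not given: they have to be found in the camera images.
- large_dish: the larger closed culture dish, a flat disc 60 mm in diameter, 16 mm high, clear lid over tan jelly, about 60 g, loose on the dark stage plate (6 mm thick, 200 by 250 mm, ending 130 mm on the seat's -x side), 85 to 105 mm from the seat. Origin: centre of its underside. Round: its yaw does not matter.
- small_dish: a smaller culture dish of the same kind, 40 mm in diameter and 14 mm high, loose on the same plate, to one side of the large one (either side). It is to be left alone. Origin: centre of its underside.
- stop_posts: three fixed steel posts, 8 mm thick, 15 mm high, on the stage plate. Origin: the seat, on the plate's top face (6 mm above the table), where the large dish's underside is centred when it touches all three posts; a white 55 mm window marks it. Posts stand 34 mm from it, along +x and 45 degrees either side; the nest opens to -x. z up. A grey housing, 36 mm above the table, begins 45 mm beyond in +x.
Mind the look-alikes: they are no part of the job. What is shaped like the large_dish but orange or pink is not meant.

How it is judged:
By the outcome, as a careful person would: the job done as asked, in the order asked, and still so for the second after the job is handed in, with the robot touching nothing.
It also fails if it takes over 32 s, if anything falls off the work surface, if the arm or the gripper's body presses on something with over 40 N, if the wrist force passes 120 N, or if a joint passes its speed limit or range.

## Working session

There is one attempt and no reset: what is moved stays moved. The work goes in short steps, each a Python script; the robot and the scene stay as the last script left them, time stands still between calls to the robot, and variables do not carry over. Pictures are saved under pics/ and viewed, about 8 in all and at most 12, crops included, and the job is handed in when it is done.

```bash
mkdir -p pics; ls
cat > h.py <<'E'
import numpy as np, cv2
from workcell import robot
def K(ci):
    f=240/np.tan(np.radians(ci["fov_y"])/2); return np.array([[f,0,ci["cx"]],[0,f,ci["cy"]],[0,0,1.]])
def rays(ci,uv):
    k=K(ci); p=(np.atleast_2d(uv).astype(float)-k[:2,2])/k[0,0]; q=p.copy()
    for _ in range(15): q=p/(1+ci["k1"]*(q**2).sum(1,keepdims=True))
    return np.c_[q,np.ones(len(q))]
def onplane(ci,T,uv,z):
    r=rays(ci,uv)@T[:3,:3].T; o=T[:3,3]; return o+r*((z-o[2])/r[:,2:3])
def proj(ci,T,P):
    c=(np.atleast_2d(P)-T[:3,3])@T[:3,:3]; s=c[:,:2]/c[:,2:]; s*=1+ci["k1"]*(s**2).sum(1,keepdims=True)
    return s*K(ci)[0,0]+K(ci)[:2,2]
E
python3 - <<'E'
from h import *
for n in ("scene","top"):
    im,d=robot.snapshot(n); cv2.imwrite(f"pics/{n}0.png",im); ci=robot.camera_info(n); print(n,ci)
    np.save(f"{n}_d.npy",d)
    for l in ("large_dish","small_dish","stop_posts"):
        for r in robot.trace(n,l): 
            ys,xs=np.nonzero(r["region"]); c=[xs.mean(),ys.mean()]
            print(n,l,round(r["confidence"],2),r["box"],len(xs),np.round(onplane(ci,np.array(ci["T"]),c,.02),3),np.median(d[r["region"]]))
print(robot.get_tool_pos(),robot.get_eef_rot(),robot.get_time_s())
E
```

```text
pics
scene {'fov_y': 47.7871982619026, 'cx': 318.79961914405, 'cy': 243.33845970446427, 'k1': 0.023687956854417706, 'T': array([[-0.89823775, -0.31389041,  0.30763899,  0.27061824],
       [-0.43928254,  0.61866343, -0.65137271,  0.49553834],
       [ 0.01413465, -0.720228  , -0.69359342,  0.6353075 ],
       [ 0.        ,  0.        ,  0.        ,  1.        ]])}
scene large_dish 0.83 [290.0, 223.1, 324.0, 255.0] 912 [[ 0.561 -0.081  0.02 ]] 0.88870746
scene large_dish 0.7 [364.2, 256.1, 402.4, 291.6] 1045 [[ 0.427 -0.062  0.02 ]] 0.84318167
scene large_dish 0.7 [372.8, 223.7, 407.8, 253.4] 786 [[ 0.445 -0.15   0.02 ]] 0.90585357
scene small_dish 0.77 [306.9, 201.0, 332.1, 220.9] 340 [[ 0.575 -0.155  0.02 ]] 0.94437027
scene stop_posts 0.57 [248.0, 202.8, 264.4, 229.1] 126 [[ 0.675 -0.099  0.02 ]] 0.94861937
top {'fov_y': 52.00420047220564, 'cx': 313.7770740060126, 'cy': 233.37947196244716, 'k1': -0.13595218417484767, 'T': array([[-1.79763045e-02, -9.82887806e-01,  1.83325977e-01,
         3.90178801e-01],
       [-9.99832560e-01,  1.82988478e-02,  6.77471141e-05,
        -5.98753723e-02],
       [-3.42124196e-03, -1.83294063e-01, -9.83052176e-01,
         8.68478804e-01],
       [ 0.00000000e+00,  0.00000000e+00,  0.00000000e+00,
         1.00000000e+00]])}
top large_dish 0.7 [304.1, 284.4, 342.3, 320.0] 976 [[ 0.427 -0.072  0.02 ]] 0.8450868
top large_dish 0.6 [358.1, 272.8, 391.5, 306.3] 920 [[ 0.446 -0.16   0.02 ]] 0.84858173
top large_dish 0.56 [310.9, 211.0, 342.1, 242.9] 887 [[ 0.561 -0.085  0.02 ]] 0.8634881
top small_dish 0.76 [363.5, 208.3, 379.8, 227.9] 389 [[ 0.576 -0.16   0.02 ]] 0.8682622
top stop_posts 0.48 [325.1, 154.3, 356.4, 172.3] 114 [[ 0.676 -0.109  0.02 ]] 0.89282954
[ 0.23465458 -0.49735797  0.25617149] [-0.15457431  0.69009566 -0.68991328  0.15457824] 0.4
```

Run:
```python
import cv2
a=cv2.imread("pics/top0.png")[90:350,220:480]; b=cv2.imread("pics/scene0.png")[150:330,180:440]
cv2.imwrite("pics/top0c.png",cv2.resize(a,None,fx=2.3,fy=2.3,interpolation=2))
cv2.imwrite("pics/scene0c.png",cv2.resize(b,None,fx=3,fy=3,interpolation=2))
```

```text
(no output)
```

View pics/top0c.png

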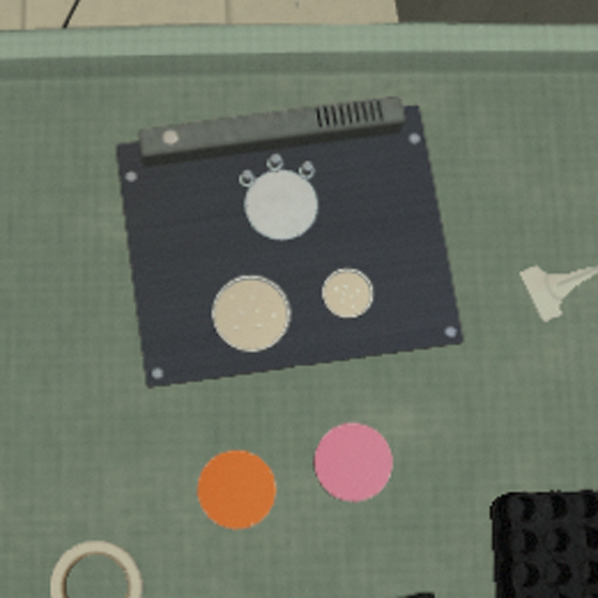

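View pics/scene0c.png

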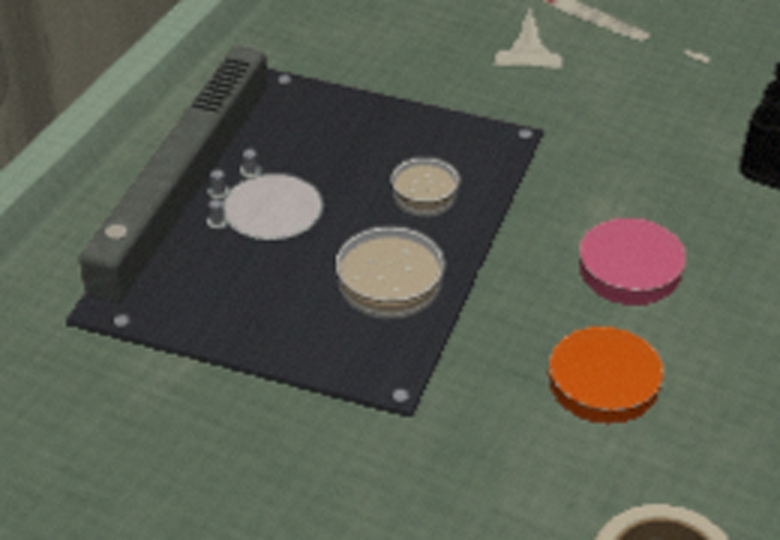

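On the stage, the tan dish at top-image pixel (329,226) is the large dish and the one at (371,218) is the small dish. The orange disc (323,303) and the pink disc (374,291) are look-alikes lying off the stage. The seat window is near (342,179), with the three posts above it. Next I'll measure the seat frame and dish centres in both cameras.

```bash
cat > meas.py <<'E'
from h import *
def measure(n,im):
    ci=robot.camera_info(n); T=np.array(ci["T"]); out={}
    hsv=cv2.cvtColor(im,cv2.COLOR_BGR2HSV)
    w=((hsv[...,1]<45)&(hsv[...,2]>150)).astype(np.uint8)
    N,L,s,c=cv2.connectedComponentsWithStats(w)
    roi=(190,150,320,260) if n=="scene" else (290,120,420,260)
    best=[i for i in range(1,N) if s[i,4]>250 and roi[0]<c[i][0]<roi[2] and roi[1]<c[i][1]<roi[3]]
    for i in best:
        ys,xs=np.nonzero(L==i); p=onplane(ci,T,np.c_[xs,ys],.006)
        print(n,"white",s[i],p.mean(0).round(4),"ext",np.ptp(p,0).round(4)); 
    return ci,T
if __name__=="__main__":
    for n in ("top","scene"):
        im=cv2.imread(f"pics/{n}0.png"); ci,T=measure(n,im)
        # tan jelly
        hsv=cv2.cvtColor(im,cv2.COLOR_BGR2HSV)
        m=((hsv[...,0]<28)&(hsv[...,0]>8)&(hsv[...,1]>40)&(hsv[...,1]<130)&(hsv[...,2]>130)).astype(np.uint8)
        N,L,s,c=cv2.connectedComponentsWithStats(m)
        for i in range(1,N):
            if s[i,4]>150:
                ys,xs=np.nonzero(L==i); p=onplane(ci,T,np.c_[xs,ys],.018); print(n,"tan",c[i].round(1),s[i,4],p.mean(0).round(4),np.ptp(p,0).round(4))
    ci=robot.camera_info("top");T=np.array(ci["T"])
    px=lambda a:np.array(a)/2.3+[220,90]
    print("posts(top)",onplane(ci,T,px([[246,176],[275,160],[307,168]]),.021).round(4))
    b=onplane(ci,T,px([[131,176],[414,139],[157,373],[450,332]]),.006); print("bolts",b.round(4))
    for a,c in ((2,0),(3,1)): print(np.degrees(np.arctan2(*(b[c]-b[a])[[1,0]])))
    for a,c in ((1,0),(3,2)): print(np.degrees(np.arctan2(*(b[c]-b[a])[[1,0]]))-90)
    q=robot.get_eef_rot()
    from scipy.spatial.transform import Rotation as R
    print(R.from_quat(q).as_matrix().round(3),robot.camera_info("wrist"),robot.get_force(),robot.get_finger_gap())
E
python3 meas.py
```

```text
top white [326 162  32  32 741] [ 0.6519 -0.1127  0.006 ] ext [0.0592 0.0564 0.    ]
top tan [140.3  50.2] 29038 [0.927  0.2815 0.018 ] [0.2755 0.6802 0.    ]
top tan [336.8  55.6] 11120 [ 0.8974 -0.1109  0.018 ] [0.2202 0.2953 0.    ]
top tan [551.2 350. ] 32713 [ 0.3411 -0.4873  0.018 ] [0.8248 0.619  0.    ]
top tan [370.5 217.4] 248 [ 0.5758 -0.1608  0.018 ] [0.031  0.0323 0.    ]
top tan [328.5 226.2] 682 [ 0.5613 -0.0861  0.018 ] [0.0523 0.0514 0.    ]
top tan [258.3 344.4] 247 [0.3583 0.0381 0.018 ] [0.0641 0.0598 0.    ]
top tan [105.7 444.9] 13649 [0.184  0.3082 0.018 ] [0.1275 0.4411 0.    ]
scene white [255 209  32  20 517] [ 0.6532 -0.1136  0.006 ] ext [0.0557 0.0543 0.    ]
scene tan [307.2  57.6] 2179 [ 0.8717 -0.6876  0.018 ] [0.2296 0.4194 0.    ]
scene tan [371.9  64.5] 2818 [ 0.7106 -0.7262  0.018 ] [0.2469 0.2853 0.    ]
scene tan [446.8  83.7] 3153 [ 0.5148 -0.7157  0.018 ] [0.202  0.2842 0.    ]
scene tan [540.7 108.8] 7811 [ 0.2961 -0.699   0.018 ] [0.2821 0.4399 0.    ]
scene tan [ 94.7 220.4] 9873 [0.9113 0.0327 0.018 ] [0.2423 0.349  0.    ]
scene tan [ 20.2 
[... 606 characters left out ...]
14   0.006 ]
 [ 0.5459 -0.2423  0.006 ]]
7.000226870071867
7.075449293525977
6.857573248501694
6.959259147244552
[[-0.904 -0.     0.427]
 [-0.427  0.    -0.904]
 [-0.    -1.    -0.   ]] {'fov_y': 66.17936434352644, 'cx': 318.7532584417052, 'cy': 242.8841437671641, 'k1': -0.01785518976881915, 'mount': array([[ 4.93130739e-04,  9.56537277e-01,  2.91609662e-01,
        -7.49843259e-02],
       [ 1.17270127e-03, -2.91610050e-01,  9.56536567e-01,
        -1.17571364e-01],
       [ 9.99999191e-01, -1.29726564e-04, -1.26553436e-03,
        -4.67887863e-04],
       [ 0.00000000e+00,  0.00000000e+00,  0.00000000e+00,
         1.00000000e+00]])} [-0.22183051 -0.57348384 -0.07543814] 0.9983135176623805
```

```bash
cat >> h.py <<'E'
from scipy.spatial.transform import Rotation as R
SEAT=np.array([.6525,-.113]); AX=np.radians(7); DISH=np.array([.562,-.0865]); OFF=.0364
u=lambda a:np.array([np.cos(a),np.sin(a)])
PRE=SEAT-.008*u(AX); A1=np.arctan2(*(PRE-DISH)[::-1])
def ori(a): c,s=u(a); return R.from_matrix(np.array([[-c,0,s],[-s,0,-c],[0,-1,0]])).as_quat()
def tcp(centre,a,z,back=0): return [*(centre-(OFF+back)*u(a)),z]
E
python3 - <<'E'
from h import *
print(np.degrees(A1))
robot.grip(.376); 
p=tcp(DISH,A1,.10,.0356); robot.move_pose(p,ori(A1)); print(robot.get_time_s())
robot.wait(.2); f0=np.array(robot.get_force()); print(f0, robot.get_tool_pos())
p[2]=.038; robot.move_straight(p,.08); print(np.array(robot.get_force())-f0)
z=.038
while z>.010:
    z-=.002; robot.move_straight(p[:2]+[z],.04); f=np.array(robot.get_force())-f0
    if f[2]>2.5: break
print("touch",z,robot.get_tool_pos(),f,robot.get_finger_gap(),robot.get_time_s())
robot.move_straight(p[:2]+[z+.012],.05)
im,_=robot.snapshot("wrist"); cv2.imwrite("pics/w1.png",im); print(robot.get_tool_pos(),robot.get_time_s())
E
```

```text
-18.406886145550313
4.7167
[-0.24356732  0.22339574  0.25587225] [ 0.4937112  -0.06389519  0.10002746]
[-0.5678597  -0.55356658 -0.36292089]
touch 0.023999999999999987 [ 0.49396285 -0.06381649  0.0243958 ] [-0.26664467  0.55751087  3.17316338] 0.3752088902580748 7.5917
[ 0.49384976 -0.06381523  0.03617669] 8.0333
```

View pics/w1.png

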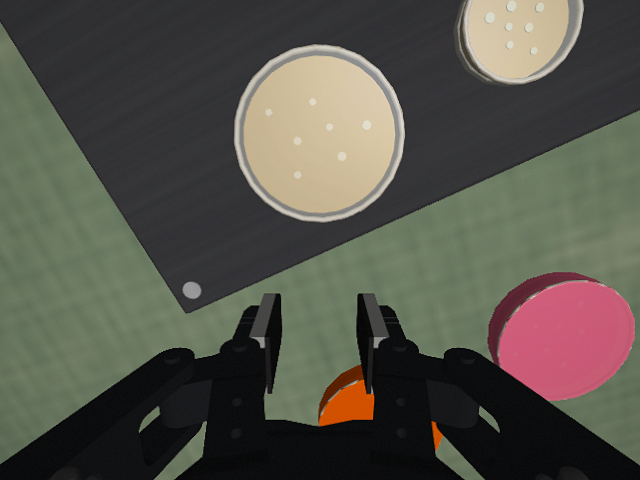

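The wrist view shows the large dish at (320,132), centred ahead of the open fingers (midpoint x≈319), with the small dish well off to the right at (520,40). I'll start the push.

Run:
```python
from h import *
Z=.0345
f0=np.array(robot.get_force())
robot.move_straight(tcp(DISH,A1,Z,.006),.06)
robot.move_straight(tcp(PRE,A1,Z),.05); print(np.array(robot.get_force())-f0)
a2=np.radians(2)
robot.move_straight(tcp(PRE,a2,Z),.02,ori(a2)); 
print(robot.get_tool_pos(),tcp(PRE,a2,Z),np.array(robot.get_force())-f0,robot.get_time_s())
im,_=robot.snapshot("wrist"); cv2.imwrite("pics/w2.png",im)
```

```text
[-0.76566456 -0.77917064  0.61960868]Traceback (most recent call last):
  File "<stdin>", line 7, in <module>
workcell.PlanningError: the arm cannot follow that straight line within its joint ranges
```

Run:
```python
from h import *
Z=.0345
print(robot.get_qpos(),robot.get_time_s(),robot.get_tool_pos(),robot.get_eef_rot(),ori(A1))
for d in (-18.4,-16,-12,-8,-4,0,2,7):
    a=np.radians(d); q=robot.solve_ik(tcp(PRE,a,Z),ori(a)); print(d,None if q is None else np.round(q,3))
im,_=robot.snapshot("wrist"); cv2.imwrite("pics/w2.png",im)
```

```text
[-2.85664177e-01  6.67520781e-01 -2.55412979e-01  6.47836209e-01
 -2.63549401e-05 -3.10607775e+00] 10.6833 [ 0.60993381 -0.1024347   0.03452229] [-0.11307459 -0.69799816  0.69801898  0.11305842] [ 0.11309502  0.69800395 -0.69800395 -0.11309502]
-18.4 [-0.286  0.668 -0.255  0.648  0.    -3.106]
-16 [-0.288  0.667 -0.256  0.648  0.     3.133]
-12 [-0.292  0.667 -0.256  0.647  0.     3.059]
-8 [-0.296  0.667 -0.256  0.647  0.     2.985]
-4 [-0.301  0.667 -0.256  0.648  0.     2.911]
0 [-0.304  0.668 -0.255  0.648  0.     2.837]
2 [-0.306  0.668 -0.254  0.649  0.     2.8  ]
7 [-0.311  0.67  -0.251  0.65   0.     2.708]
```

View pics/w2.png

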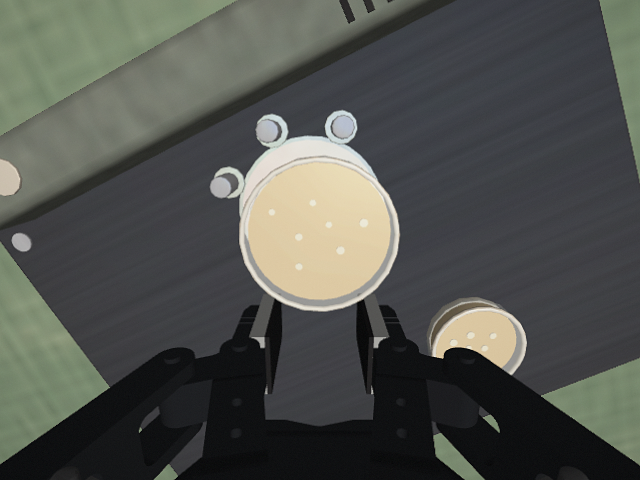

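```bash
cat >> h.py <<'E'
def wristT():
    T=np.eye(4); T[:3,:3]=R.from_quat(robot.get_eef_rot()).as_matrix(); T[:3,3]=robot.get_tool_pos()
    return T@np.array(robot.camera_info("wrist")["mount"])
E
python3 - <<'E'
from h import *
T=wristT(); ci=robot.camera_info("wrist")
P=onplane(ci,T,[[221,187],[268,129],[342,125]],.021)[:,:2]
D=onplane(ci,T,[[239,233],[399,233],[320,155],[320,311]],.022)[:,:2]; print("posts",P.round(4),"rim",D.round(4))
from scipy.optimize import least_squares
g=lambda s:(s[:2]+.034*np.array([u(s[2]+np.pi/4),u(s[2]),u(s[2]-np.pi/4)])-P).ravel()
s=least_squares(g,[*SEAT,AX]); print(s.x[:2],np.degrees(s.x[2]),np.abs(s.fun).max())
print("dish",D.mean(0),"small",onplane(ci,T,[483,343],.02))
E
```

```text
posts [[ 0.6736 -0.086 ]
 [ 0.6868 -0.1089]
 [ 0.6801 -0.1332]] rim [[ 0.656  -0.086 ]
 [ 0.6375 -0.1417]
 [ 0.6731 -0.123 ]
 [ 0.6165 -0.1042]]
[ 0.65305912 -0.11300793] 7.588522287384941 0.00043752813118672074
dish [ 0.6457622 -0.1137523] small [[ 0.58043606 -0.16284662  0.02      ]]
```

The wrist fit of the posts puts the seat at (0.653, -0.113), which agrees with the earlier value. The dish is about 7 mm short. Joint 6 is at its limit, so I'll nudge the dish on by 4 mm, lift clear, unwind the wrist, and press along the nest axis.

Run:
```python
from h import *
Z=.0345; C=SEAT-.003*u(AX); a=np.radians(0)
robot.move_straight(tcp(C,A1,Z),.03)
robot.move_straight(tcp(C,A1,Z,.005),.05)
robot.move_straight(tcp(C,A1,.075,.005),.1)
robot.move_pose(tcp(C,a,.075,.004),ori(a)); print(robot.get_time_s(),robot.get_tool_pos())
T=wristT(); im,_=robot.snapshot("wrist"); cv2.imwrite("pics/w3.png",im); ci=robot.camera_info("wrist"); np.save("T3.npy",T)
for l in ("large_dish","small_dish"):
    for r in robot.trace("wrist",l)[:2]:
        ys,xs=np.nonzero(r["region"]); print(l,r["confidence"],r["box"],onplane(ci,T,np.c_[xs,ys],.02).mean(0))
```

```text
16.7333 [ 0.60910117 -0.11334933  0.07498147]
large_dish 0.8 [255.2, 139.8, 383.6, 266.0] [ 0.65147225 -0.11234975  0.02      ]
small_dish 0.67 [386.6, 295.2, 443.3, 356.3] [ 0.58609378 -0.16577924  0.02      ]
```

View pics/w3.png

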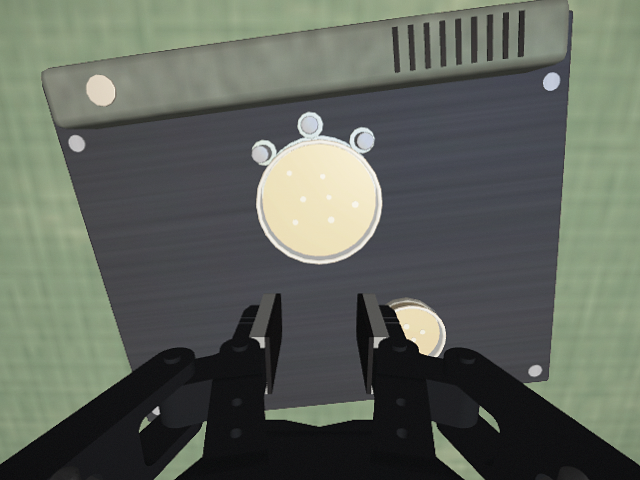

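The posts are at (262,152), (310,124) and (363,139), and the dish at (319,201) is almost touching them. The small dish at (420,333) is close to the right finger, so I'll narrow the jaws before descending and pressing.

Run:
```python
from h import *
Z=.038; C=SEAT-.003*u(AX); a=0.; OFF2=.0393
P=lambda s,z:[*(C-OFF2*u(a)+s*u(AX)),z]
robot.grip(.235)
robot.move_straight(P(-.005,.075),.1); robot.wait(.1); f0=np.array(robot.get_force())
robot.move_straight(P(-.005,Z),.06); f=np.array(robot.get_force())-f0; print("down",f,robot.get_tool_pos(),robot.get_time_s())
if abs(f[2])<4:
    s=-.003
    while s<.010:
        robot.move_straight(P(s,Z),.02); f=np.array(robot.get_force())-f0
        print(round(s,4),f.round(2),end=" | ")
        if -f[:2]@u(AX)>6: break
        s+=.001
    print(robot.get_tool_pos(),robot.get_time_s())
    T=wristT(); im,_=robot.snapshot("wrist"); cv2.imwrite("pics/w4.png",im); np.save("T4.npy",T)
```

```text
down [-0.09056444  0.97455477  0.20431803] [ 0.60537164 -0.11401516  0.0379998 ] 18.275
-0.003 [-0.76 -0.44 -0.67] | -0.002 [-0.79  0.38  0.  ] | -0.001 [-0.65  0.2  -0.08] | 0.0 [-0.57  0.42 -0.81] | 0.001 [-0.23  0.3  -0.24] | 0.002 [-0.65  0.05  0.91] | 0.003 [-1.6  -0.56  0.83] | 0.004 [-3.12 -0.46  1.09] | 0.005 [-5.7  -1.37  3.52] | 0.006 [-7.15 -1.83  4.58] | [ 0.61399635 -0.11293497  0.03775813] 20.775
```

View pics/w4.png

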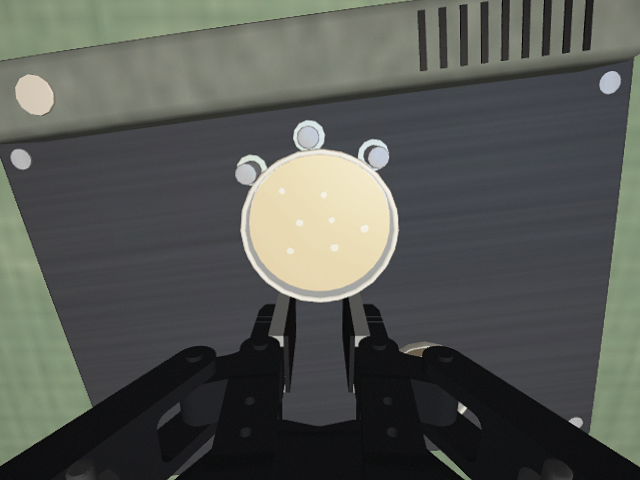

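Run:
```python
from h import *
p=np.array(robot.get_tool_pos())
p2=p-[*(.006*u(AX)),0]; robot.move_straight(list(p2),.03)
robot.move_straight([p2[0],p2[1],.10],.15); robot.wait(.1)
T=wristT(); im,_=robot.snapshot("wrist"); print(robot.get_time_s()); np.save("T5.npy",T); cv2.imwrite("pics/w5full.png",im)
ci=robot.camera_info("wrist")
for l in ("large_dish","small_dish"):
    for r in robot.trace("wrist",l)[:2]: print(l,r["confidence"],r["box"])
t,_=robot.snapshot("top"); cv2.imwrite("pics/top5.png",t)
P=np.array([[c[0],c[1],.022] for c in [SEAT]]); c=proj(ci,T,P)[0].astype(int); print(c)
x0,y0=max(c[0]-100,0),max(c[1]-90,0); crop=im[y0:y0+150,x0:x0+200]; print(x0,y0)
cv2.imwrite("pics/w5.png",cv2.resize(crop,None,fx=4,fy=4,interpolation=cv2.INTER_CUBIC))
```

```text
21.9667
large_dish 0.58 [260.9, 130.5, 374.5, 245.4]
small_dish 0.94 [367.0, 275.2, 433.0, 341.0]
[319 188]
219 98
```

View pics/w5.png

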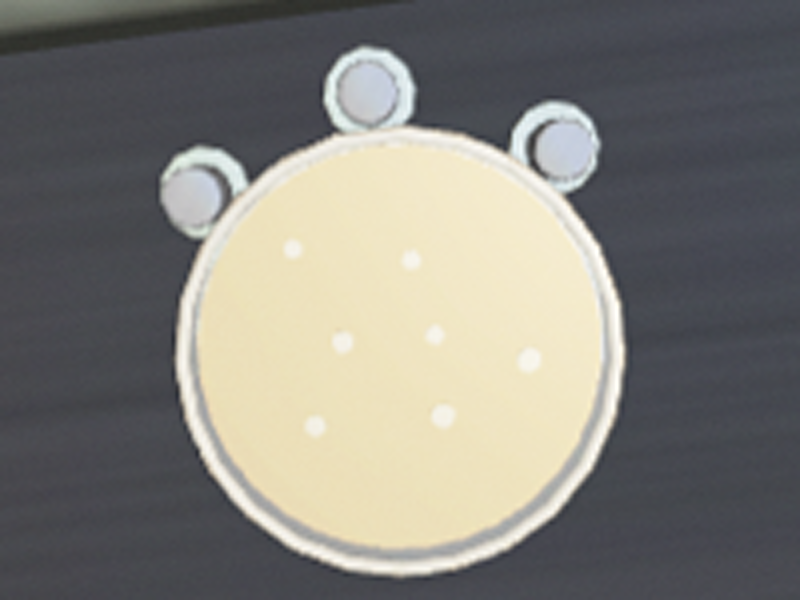

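Run:
```python
from h import *
T=np.load("T5.npy"); ci=robot.camera_info("wrist"); f=lambda a:np.array(a)/4.+[219,98]-.375
im=cv2.imread("pics/w5full.png")
D=onplane(ci,T,f([[176,351],[626,351],[401,126],[401,577]]),.022)[:,:2]
A=np.c_[2*D,np.ones(4)]; s=np.linalg.lstsq(A,(D**2).sum(1),rcond=None)[0]; c=s[:2]; print("dish",c,"r",np.sqrt(s[2]+c@c))
P=onplane(ci,T,f([[194,195],[367,92],[565,149]]),.021)[:,:2]; print(P.round(4),np.linalg.norm(P-c,axis=1),np.degrees(np.arctan2(*(P-c).T[::-1])))
from scipy.optimize import least_squares
s=least_squares(lambda s:(s[:2]+.034*np.array([u(s[2]+np.pi/4),u(s[2]),u(s[2]-np.pi/4)])-P).ravel(),[*SEAT,AX]); print("seat",s.x,s.fun.round(4),"dish-seat",c-s.x[:2])
print("small",onplane(ci,T,[[400,308]],.02))
t=cv2.imread("pics/top5.png")[90:280,270:430]; cv2.imwrite("pics/top5c.png",cv2.resize(t,None,fx=3,fy=3,interpolation=2))
```

```text
dish [ 0.65267187 -0.11243011] r 0.029688783041881692
[[ 0.6739 -0.0859]
 [ 0.6865 -0.1082]
 [ 0.6796 -0.1333]] [0.03403647 0.03410385 0.03407876] [ 51.33125019   7.17977605 -37.80960015]
seat [ 0.65285001 -0.11239148  0.12003931] [-0.0001  0.0002  0.0001 -0.0002  0.     -0.0001] dish-seat [-1.78139305e-04 -3.86341306e-05]
small [[ 0.58157656 -0.16025352  0.02      ]]
```

View pics/top5c.png

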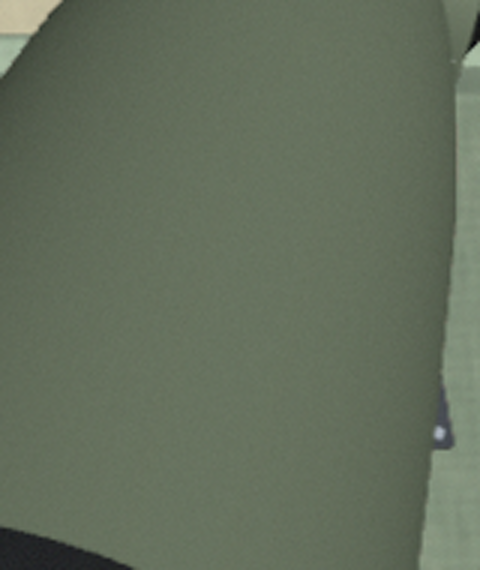

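The dish-to-post distances are 34.04, 34.10 and 34.08 mm against a nominal 34, so it is home. One last check that the small dish hasn't moved, using the scene camera in the same way as before, then I'll sign off.

```bash
cat > fin.py <<'E'
from h import *
def tan(im,ci,T,lab):
    hsv=cv2.cvtColor(im,cv2.COLOR_BGR2HSV)
    m=((hsv[...,0]<28)&(hsv[...,0]>8)&(hsv[...,1]>40)&(hsv[...,1]<130)&(hsv[...,2]>130)).astype(np.uint8)
    N,L,s,c=cv2.connectedComponentsWithStats(m)
    for i in range(1,N):
        ys,xs=np.nonzero(L==i); p=onplane(ci,T,np.c_[xs,ys],.018)
        if s[i,4]>60 and abs(p[:,0].mean()-.61)<.08 and abs(p[:,1].mean()+.13)<.08: print(lab,c[i].round(1),s[i,4],p.mean(0).round(4),np.ptp(p,0).round(4))
im,_=robot.snapshot("scene"); cv2.imwrite("pics/scene6.png",im); ci=robot.camera_info("scene"); tan(im,ci,np.array(ci["T"]),"scene")
w=robot.camera_info("wrist"); tan(cv2.imread("pics/w5full.png"),w,np.load("T5.npy"),"wrist")
print(robot.get_time_s())
E
python3 fin.py
```

```text
scene [270.  213.4] 429 [ 0.6532 -0.1133  0.018 ] [0.0501 0.0488 0.    ]
scene [321.1 210.3] 161 [ 0.5776 -0.1611  0.018 ] [0.0317 0.0299 0.    ]
wrist [317.1 185.6] 7459 [ 0.6531 -0.1115  0.018 ] [0.0532 0.0538 0.    ]
wrist [401.8 310.2] 1867 [ 0.579  -0.1619  0.018 ] [0.0326 0.0326 0.    ]
22.1667
```

The small dish is where it was: scene pixel (321.1,210.3) now, (321.0,210.3) before. The gripper is clear of everything.

```bash
python3 -c "
from workcell import robot
print(robot.sign_off(), robot.get_time_s())"
```

```text
the job is handed in; nothing more can be done
the job is handed in; nothing more can be done
```

The large dish is pressed home against all three stop posts, and I have handed the job in; sign-off gives no verdict. I slid it across the stage with the part-open fingers behind it, without lifting it, then pressed it along the nest axis until the force reached about 7 N. The fingers then backed off and rose clear.

**Last checks**
- **Large dish:** after release it measured 34.0 to 34.1 mm from each post (nominal 34 mm), within 0.2 mm of the seat fitted from the posts.
- **Small dish:** it did not move; its scene-camera position before and after agrees to about 0.1 mm.
- **Time:** the clock read 22.2 s just before sign-off, against the 32 s limit.

**What went wrong or disagreed**
- **Wrist limit:** one planned rotation was refused because the last joint was near its limit. I raised the gripper mid-job, unwound the wrist and came back down to finish.
- **Top camera:** the arm blocked its view at the end, so the final checks used the wrist and scene cameras.
- **Rough wrist reading:** one wrist estimate of the small dish was about 4 mm off. A second measurement from the same picture and the scene camera did not bear it out.

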